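# Worktop sample shown by plain daylight

### The job

The customer wants to judge the walnut worktop sample by plain daylight. Switch the viewing lamp off by setting its red toggle to the narrow centre position, and show the sample: it was put away face down in the sample case, so tip it out of its tight foam nest by pressing down the end that has the hollow under it, turn it over and leave it lying flat, walnut face up, in the middle of the grey viewing mat. Leave the mug, calculator, pencil and fan of strips where they are.

Things in the scene. Friction and masses are not known exactly. Their poses are not given: they have to be found in the camera images.
- toggle (a joint): Red-sleeved bat toggle on the lamp's base, three spring detents: about +0.38 rad (leaning along +x of switch, away from the robot, to the orange mark: warm; it starts here), 0 (upright: off), about -0.38 (blue mark: cool). Past about 0.20 rad it snaps on into the next position, so the centre catches it between +0.20 and -0.20. It takes about 4 N at the tip.
- toggle_tip (a point): Free end of the toggle, 42.5 mm from its pivot; the lever is 8 to 12 mm thick; z axis along the lever.
- switch (a point): Middle of the switch plate on the lamp's fixed base (150 x 210 mm), 45 mm above the desk; the toggle's pivot lies 4 mm below it. z up; x: the way the toggle leans when its joint is positive; y points to the lamp's column, 18 mm thick, 145 mm away, with a light bar 320 mm long (along x) at 285 mm height. The base's middle is 60 mm off along +y.
- sample_c (a point): Centre of the loose worktop sample (the only white one in the case), a block 84 (x) x 50 (y) x 22 (z) mm, about 75 g. Its z axis points out of the white backing, which is up at the start; the walnut face (-z side) must end up. Its +x end is the one over the hollow.
- nest (a point): Middle of the foam nest that holds the sample at the start, at the foam's top, 62 mm above the desk; z up, y along the nest to its hollow end (a pale disc marks it). Nest 53 mm wide (x); the sample lies centred in it, 2 mm proud, its +x end towards +y, with 7 mm play there. Fixed case 200 (x) x 280 (y) mm, its middle 30 mm off along +x; rim 4 mm, neighbours 2 mm above the foam.
- hollow (a point): Edge of the ledge under the sample, 4 mm past the nest's middle along its +y, 20 mm below the foam's top; same axes as nest. From here the nest's floor slopes down at 48 degrees: pressed down by about 20 mm some 10 mm from its +x end, the sample tips over this edge and stays tipped at about 48 degrees, its other end standing up clear of the foam.
- mat: grey viewing mat fixed on the desk, 160 (x) x 200 (y) x 3 mm; origin under its centre
- mug: white ceramic mug, 80 mm wide and 95 mm high, at the far side; origin under its centre
- calculator: dark desk calculator, 110 x 75 x 14 mm, near the robot; origin under its centre
- pencil: green pencil, 190 x 7 x 7 mm, lying near the robot; origin under its middle
- fan: fan of wood-decor strips, 140 mm long and 18 mm thick, near the robot; origin under the brass rivet
Mind the look-alikes: they are no part of the job. What is shaped like the part that bears sample_c but purple or yellow is not meant.

How it is judged (in metres and radians):
At the end, for the whole second after the job is handed in: The toggle rests in its centre off position (within 0.1 rad of upright), and the sample lies still and flat on the mat (within 5 degrees), white backing down and walnut face up, its centre within 35 mm of the mat's centre (value of joint toggle between -0.1 and 0.1 rad and angle between sample_c's own z axis and vertical above 3.05 rad and horizontal distance between sample_c and mat below 0.035 m and height (world z) of sample_c below 0.018 m and linear speed of sample below 0.02 m/s); the robot touches nothing.
It fails at once if the mug, the calculator, the pencil or the fan of strips is moved by more than 25 mm (distance of any of mug, calculator, pencil, fan from where it was at the start of the episode above 0.025 m).
It also fails if it takes over 69 s, if anything falls off the work surface, if the arm or the gripper's body presses on something with over 40 N, if the wrist force passes 120 N, or if a joint passes its speed limit or range.

### The arm

A 6-joint arm with a two-finger parallel gripper is mounted at the origin on the work surface. World frame = base frame: x ahead of the robot, y to its left, z up, the work surface at z = 0. Lengths are in m, angles in degrees, forces in N, time in s.
With the tool pointing down it reaches from about 0.275 to 0.75 m from the base axis. Payload 10.2 kg.
Tool frame: the origin (TCP) lies midway between the tips of the shut fingers; the grasp point (between the pads) lies 19 mm behind it; z points along the fingers, y is the line along which they close (so a half turn about z gives the same grasp; the last joint's range is limited). The gripper opens to 88 mm and grips with 3 to 60 N. Pads are 18 mm wide; open, the fingers measure 123 mm over their backs; the gripper's body (75 mm by 187 mm) begins 45 mm behind the grasp point.
Start: joints at [60.94, 17.928, 85.812, -0, 76.261, -12.8], TCP at [0.147, 0.504, 0.239] pointing down, gripper open.
Joint ranges: [-168.41, 168.41], [-55.51, 124.54], [10.69, 146.95], [-70.63, 250.63], [1, 178], [-165.06, 165.06]. Speed limits (degrees/s): [136.94, 136.94, 172.46, 180, 180, 180].

### API

Orientations are given as a 3x3 rotation matrix whose columns are the frame's x, y, z axes.
In Python, from station import manip, grab_frame, camera_info gives the robot as it stands. Calls block until the motion is done:
- manip.reach(position, orientation): joint-space move of the TCP to a pose.
- manip.servo_line(position, feed=0.15, attitude=None, until_force=None): straight line of the TCP; attitude=None keeps the orientation; feed is the mean speed in m/s. With until_force (N) it stops when the force on the tool has changed by that much, and returns True; else False.
- manip.movej(angles): joint-space move.
- manip.grip(opening): finger opening in m; the grip force is fixed at half the most; returns when the fingers have stopped.
- manip.wait(seconds).
- manip.inverse_kinematics(position, orientation): joint angles nearest the present ones, or None.
- grab_frame(name): name is "side" or "top" or "wrist"; returns the picture (480x640x3 uint8, red, green, blue); there is no depth.
- camera_info(name): a dict with "K" (3x3 intrinsics, pixels), "extrinsics" (4x4, takes a point from world to camera coordinates); the wrist camera has in their place "T_tool_cam" (4x4, takes a point from camera to tool coordinates, whose origin is the TCP and whose axes are the flange's). Camera axes: x right, y down, z forward; pixel columns grow to the right and rows downward; lengths in m; the calibration is good to about 2 mm. A picture is of the moment at which its call begins: read the wrist's pose just before it. camera_info takes no time and is no camera call.
A pose or a line that the arm cannot do raises manip.IKError and nothing moves.
- manip.sign_off(): hands the job in; it is judged then, once.
Readings, each from a call of its own:
- manip.read_clock(): time.
- manip.read_q(): joint angles.
- manip.read_dq(): joint speeds.
- manip.read_joint_efforts(): joint torques, N m.
- manip.read_tool_pos(): TCP position.
- manip.read_tool_rot(): TCP orientation.
- manip.read_wrist_force(): force on the tool from outside, world axes, zero at the start.
- manip.read_ft_torque(): the same for the moment, N m.
- manip.read_opening(): finger opening in m.
- manip.read_gripper_force(): force on a finger pad.
Only numpy, scipy, OpenCV 4.12 (cv2) and the standard library are available. Lean on these libraries where they do the work, as an engineer would, in place of code of your own. Each camera call takes 0.05 s, during which the arm holds its last target. There are 200 camera calls.

## Working session

There is one attempt and no reset: what is moved stays moved. The work goes in short steps, each a Python script; the robot and the scene stay as the last script left them, time stands still between calls to the robot, and variables do not carry over. Pictures are saved under pics/ and viewed, at most 10 in all, crops included, and the job is handed in when it is done.

```bash
mkdir -p pics; python3 - <<'E'
from station import manip, grab_frame, camera_info
import cv2, numpy as np
np.set_printoptions(precision=4,suppress=True)
for n in ("top","side"):
    cv2.imwrite(f"pics/{n}0.png",grab_frame(n)[:,:,::-1]); print(n,camera_info(n))
print(camera_info("wrist"),manip.read_clock(),manip.read_tool_rot())
E
```

```text
top {'K': array([[594.7214,   0.    , 314.4155],
       [  0.    , 594.7214, 244.1736],
       [  0.    ,   0.    ,   1.    ]]), 'extrinsics': array([[-0.0138, -0.9999, -0.0071,  0.021 ],
       [-0.9958,  0.0144, -0.0909,  0.5437],
       [ 0.091 ,  0.0058, -0.9958,  1.2507],
       [ 0.    ,  0.    ,  0.    ,  1.    ]])}
side {'K': array([[456.9593,   0.    , 324.1251],
       [  0.    , 456.9593, 240.2054],
       [  0.    ,   0.    ,   1.    ]]), 'extrinsics': array([[ 0.761 , -0.6483,  0.0244, -0.3913],
       [-0.3281, -0.417 , -0.8476,  0.2614],
       [ 0.5597,  0.637 , -0.5301,  0.8535],
       [ 0.    ,  0.    ,  0.    ,  1.    ]])}
{'K': array([[359.1194,   0.    , 317.2122],
       [  0.    , 359.1194, 232.0108],
       [  0.    ,   0.    ,   1.    ]]), 'T_tool_cam': array([[ 0.0006, -0.9515, -0.3078,  0.0807],
       [ 1.    ,  0.0005,  0.0004, -0.0006],
       [-0.0002, -0.3078,  0.9515, -0.1453],
       [ 0.    ,  0.    ,  0.    ,  1.    ]])} 0.1 [[-0.96    0.28   -0.0006]
 [ 0.28    0.96   -0.001 ]
 [ 0.0003 -0.0011 -1.    ]]
```

View pics/top0.png

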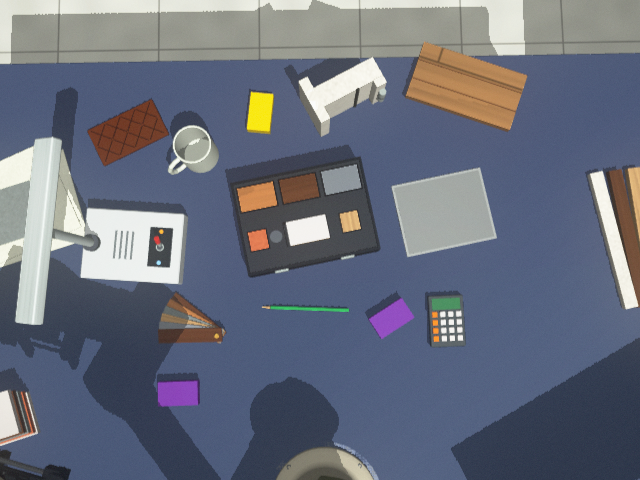

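View pics/side0.png

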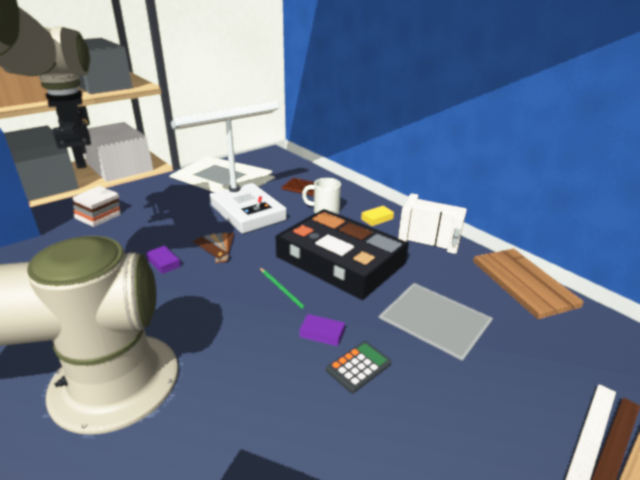

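The job's sample could be confused with these (top view): white block in the case (307,230), purple blocks (178,393) and (390,317), yellow block (260,112), white stand (342,92). I choose (307,230): it is white, in the case, and has the disc at (276,237) on its left, the nest's +y end. The toggle is at (158,245) between the orange mark (161,232) and the blue mark (158,262). The mat is at (444,212).

```bash
cat > h.py <<'E'
from station import manip, grab_frame, camera_info
import cv2, numpy as np
np.set_printoptions(precision=4,suppress=True)
def cam(n):
    c=camera_info(n)
    if n=="wrist":
        T=np.eye(4); T[:3,:3]=manip.read_tool_rot(); T[:3,3]=manip.read_tool_pos()
        return c["K"], T@c["T_tool_cam"]
    return c["K"], np.linalg.inv(c["extrinsics"])
def cast(C,uv,z):
    K,T=C; uv=np.atleast_2d(np.float64(uv))
    d=np.c_[uv,np.ones(len(uv))]@np.linalg.inv(K).T@T[:3,:3].T; o=T[:3,3]
    return o+d*((z-o[2])/d[:,2])[:,None]
def big(mask,near):  # contour of mask around/nearest pixel
    cs,_=cv2.findContours(mask.astype(np.uint8),cv2.RETR_EXTERNAL,cv2.CHAIN_APPROX_NONE)
    cs=[c for c in cs if cv2.contourArea(c)>8]
    return max(cs,key=lambda c:cv2.pointPolygonTest(c,tuple(map(float,near)),True))
def rect(C,c,z):     # centre, sides, long-axis angle of min-area rectangle on plane z
    P=cast(C,c[:,0],z)[:,:2]
    b=cv2.boxPoints(cv2.minAreaRect((P*1000).astype(np.float32)))/1000
    e=[b[1]-b[0],b[2]-b[1]]; e.sort(key=np.linalg.norm)
    return b.mean(0),np.linalg.norm(e[1]),np.linalg.norm(e[0]),np.degrees(np.arctan2(e[1][1],e[1][0]))%180
def Rt(y,theta,n):   # tool approach at pitch theta in the vertical plane of heading n (0=along n, 90=down, 180=-n); y=closing axis
    t=np.radians(theta); z=np.cos(t)*np.r_[n,0]+np.sin(t)*np.array([0,0,-1.]); y=np.r_[y,0]
    return np.c_[np.cross(y,z),y,z]
E
python3 - <<'E'
from h import *
im=grab_frame("top"); C=cam("top"); hsv=cv2.cvtColor(im,cv2.COLOR_RGB2HSV); H,S,V=[hsv[...,i].astype(int) for i in range(3)]
print("sample",rect(C,big((V>190)&(S<40),(307,230)),.064))
print("mat",rect(C,big((V>110)&(S<50),(444,212)),.003))
print("case",rect(C,big((V<75),(255,215)),.066))
d=cast(C,(276,237),.062)[0]; print("disc",d)
print("orange,blue,plate",cast(C,[(161,232),(158,262)],.045)[:,:2],rect(C,big(V<75,(153,258)),.045))
m=(S>150)&((H<6)|(H>174))&(V>100); m[:225]=0;m[260:]=0;m[:,:145]=0;m[:,175:]=0
print("red",np.argwhere(m)[:,::-1].mean(0),m.sum()); print("white base",rect(C,big((V>190)&(S<40),(95,220)),.045))
print("base circle col",cast(C,(92,242),.045))
cv2.imwrite("pics/crop.png",cv2.resize(np.hstack([im[190:290,120:220],im[160:280,225:385][10:110]]),None,fx=3,fy=3,interpolation=2)[:,:,::-1])
E
```

```text
sample (array([0.571 , 0.0273], dtype=float32), np.float32(0.08313767), np.float32(0.049923006), np.float32(100.914566))
mat (array([ 0.6137, -0.2697], dtype=float32), np.float32(0.2014226), np.float32(0.16255543), np.float32(101.09251))
case (array([0.5994, 0.0334], dtype=float32), np.float32(0.27963623), np.float32(0.20376413), np.float32(100.889015))
disc [0.5567 0.093  0.062 ]
orange,blue,plate [[0.5726 0.3379]
 [0.5091 0.3436]] (array([0.5137, 0.3286], dtype=float32), np.float32(0.026055478), np.float32(0.015469004), np.float32(52.8111))
red [156.6667 239.6061] 33
white base (array([0.5448, 0.3987], dtype=float32), np.float32(0.20748962), np.float32(0.1480453), np.float32(85.55419))
base circle col [[0.5535 0.484  0.045 ]]
```

View pics/crop.png

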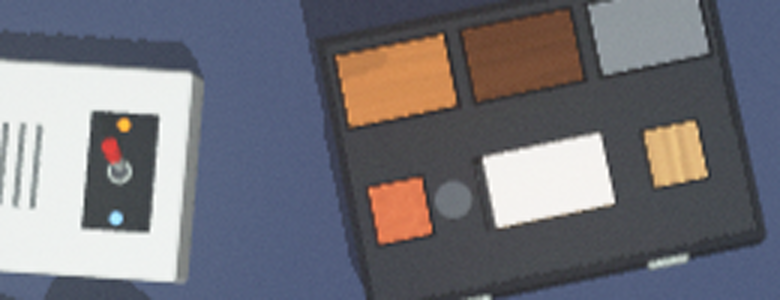

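The crop confirms the choice: a white block (548,180 in the crop) with the pale disc at its left, and the toggle leaning to the orange mark. Sizes agree with those given (83x50, mat 201x163, case 280x204). Next I check inverse kinematics for the planned poses.

```bash
cat >> h.py <<'E'
SW=np.array([.5405,.340]); sx=np.array([.997,-.077]); sx/=np.linalg.norm(sx)
a=np.radians(100.9); n=np.array([np.cos(a),np.sin(a)]); nx=np.array([n[1],-n[0]]) # nest y, nest x
SC=np.array([.571,.0273]); MAT=np.array([.6137,-.2697])
E
python3 - <<'E'
from h import *
ik=lambda p,R:(lambda q:None if q is None else np.round(np.asarray(q)))(manip.inverse_kinematics(p,R))
for s in (1,-1):
    print("tog",s,ik([*SW,.062],Rt(s*sx,90,np.array([-sx[1],sx[0]]))))
    print("press",s,ik([*(SC+.032*n),.05],Rt(s*nx,90,n)))
    for th in (90,60,48,40,30): print("grasp",s,th,ik([*(SC-.01*n),.0746],Rt(s*nx,th,n)),ik([*(SC-.01*n),.22],Rt(s*nx,th,n)))
    for hd in range(-180,180,30):
        h=np.array([np.cos(np.radians(hd)),np.sin(np.radians(hd))]); hx=np.array([h[1],-h[0]])
        r=[ik([*(MAT+.03*h),.05],Rt(s*hx,th,h)) for th in (90,120,135,145)]
        print("place",s,hd,*r)
E
```

```text
tog 1 [22. 42. 76.  0. 63. 26.]
press 1 [ -6.  35.  90.   0.  55. -17.]
grasp 1 90 [-10.  34.  88.   0.  58. -21.] [-10.  25.  79.   0.  76. -21.]
grasp 1 60 [-21.  40.  83.  26.  76. -43.] [-21.  30.  75.  25.  91. -35.]
grasp 1 48 [-24.  44.  80.  33.  84. -47.] [-24.  34.  74.  33.  98. -38.]
grasp 1 40 [-26.  47.  79.  38.  90. -50.] [-26.  37.  74.  39. 102. -40.]
grasp 1 30 [-28.  52.  77.  43.  97. -52.] [-28.  40.  73.  45. 108. -41.]
place 1 -180 [ -35.   43.   75.   -0.   62. -125.] None [-47.  36. 105.  82.  32. 152.] [-50.  38. 109. 102.  40. 130.]
place 1 -150 [ -36.   44.   73.   -0.   63. -156.] None [-52.  43.  90.  57.  57. 150.] [-55.  45.  92.  68.  62. 140.]
place 1 -120 None [-47.  49.  70.  30.  73. 151.] [-51.  53.  68.  42.  81. 144.] [-53.  56.  67.  49.  87. 140.]
place 1 -90 [-36.  48.  66.  -0.  66. 144.] [-44.  58.  51.  21.  92. 133.] [-46.  66.  42.  31. 106. 133.] [-48.  71.  36.  37. 115. 135.]
place 1 -60 [-35.  49.  63.  -0.  67. 115.] [-39.  68.  32.  11. 108. 112.] None None
place 1 -30 [-34.  50.  62.  -0.  68.  86.] [-33.  73.  20.  -2. 117.  87
[... 1997 characters left out ...]
22.] [ -28.   71.   25.  -14.  110. -119.] None None
place -1 30 [ -31.   49.   65.    0.   67. -151.] [ -23.   62.   43.  -24.   94. -141.] [ -20.   72.   29.  -35.  108. -143.] [ -19.   80.   17.  -44.  118. -147.]
place -1 60 None [ -21.   53.   62.  -31.   73. -159.] [ -17.   58.   58.  -44.   81. -152.] [ -14.   62.   55.  -52.   86. -149.]
place -1 90 [-32.  45.  72.   0.  63. 148.] None [ -17.   47.   82.  -58.   53. -160.] [ -14.   49.   82.  -70.   58. -149.]
place -1 120 [-33.  44.  74.   0.  62. 117.] [-26.  37.  93. -35.  29. 152.] None None
place -1 150 [-34.  43.  76.  -0.  61.  86.] [-35.  34. 100.   8.  17.  78.] [-35.  34. 109. 154.   9. -68.] [-36.  36. 114. 169.  25. -83.]
```

```bash
python3 - <<'E'
from h import *
R=Rt(-sx,90,np.array([-sx[1],sx[0]]))
manip.reach([.27,.22,.22],R)
manip.reach([*SW,.16],R)
C=cam("wrist"); im=grab_frame("wrist"); cv2.imwrite("pics/w1.png",im[:,:,::-1])
hsv=cv2.cvtColor(im,cv2.COLOR_RGB2HSV); m=(hsv[...,1]>150)&((hsv[...,0]<6)|(hsv[...,0]>174))&(hsv[...,2]>90)
p=np.argwhere(m)[:,::-1].mean(0); print(p,m.sum(),(cast(C,p,.07)[0,:2]-SW)@np.c_[sx,[-sx[1],sx[0]]],manip.read_clock())
E
```

```text
[300.5846 237.3667] 390 [ 0.0103 -0.0002] 3.5
```

View pics/w1.png

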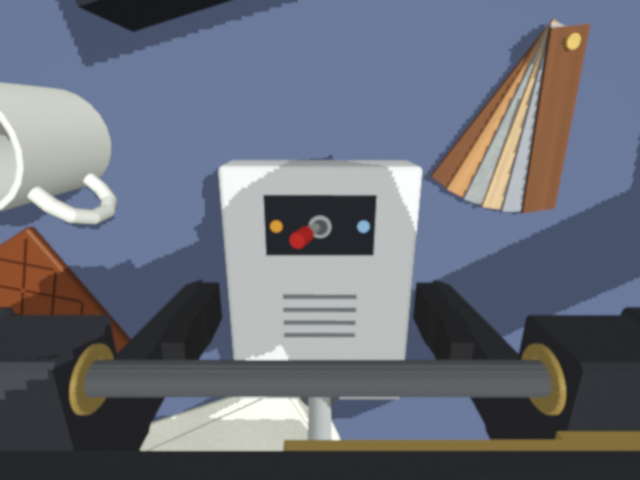

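The wrist view shows the toggle (300,237) leaning to orange (277,227), with the pivot at (320,226). The measured sleeve offset is 10 mm along +x against about 11 mm expected, so I can close on it.

```bash
python3 - <<'E'
from h import *
manip.grip(.07)
manip.servo_line([*SW,.064],feed=.1)
manip.grip(.013); print(manip.read_opening(),manip.read_wrist_force())
manip.grip(.06)
manip.servo_line([*SW,.16],feed=.15)
C=cam("wrist"); im=grab_frame("wrist")
hsv=cv2.cvtColor(im,cv2.COLOR_RGB2HSV); m=(hsv[...,1]>150)&((hsv[...,0]<6)|(hsv[...,0]>174))&(hsv[...,2]>90); m[:,:220]=0
p=np.argwhere(m)[:,::-1].mean(0); print(p,m.sum(),(cast(C,p,.07)[0,:2]-SW)@np.c_[sx,[-sx[1],sx[0]]],manip.read_clock())
# go to sample: wrist look from above
R=Rt(nx,90,n)
manip.reach([.40,.2,.22],R)
manip.grip(0)
manip.reach([*(SC+.032*n),.16],R)
C=cam("wrist"); im=grab_frame("wrist"); cv2.imwrite("pics/w2.png",im[:,:,::-1])
hsv=cv2.cvtColor(im,cv2.COLOR_RGB2HSV)
K,T=C; c=np.linalg.inv(T)@np.r_[SC,.064,1]; uv=(K@c[:3]/c[2])[:2]; print("exp px",uv)
print(rect(C,big((hsv[...,2]>170)&(hsv[...,1]<40),uv),.064),manip.read_clock())
E
```

```text
0.01314335462350623 [-2.2097 -0.0981  0.097 ]
[319.5291 240.6697] 327 [-0.003   0.0014] 7.6667
exp px [318.6118 276.7119]
(array([0.5672, 0.0276], dtype=float32), np.float32(0.08355914), np.float32(0.05139431), np.float32(100.86351)) 11.8583
```

View pics/w2.png

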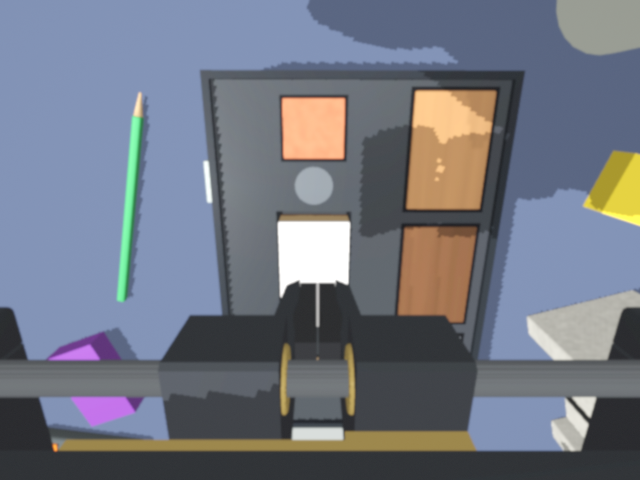

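Toggle reads centred (the wrist camera carries a −3 mm x bias, seen on the sample too). The view shows the shut fingers (317,285) over the white block (278–350 px), with the disc at (314,185) beyond, so the block sits about 2.5 mm left of the fingers. I correct for that and press.

```bash
sed -i 's/^SC=np.array(\[.571,.0273\])/SC=np.array([.5685,.0275])/' h.py; python3 - <<'E'
from h import *
P=SC+.032*n
manip.servo_line([*P,.07],feed=.12)
f=manip.servo_line([*P,.0425],feed=.04,until_force=40); print(f,manip.read_tool_pos(),manip.read_wrist_force())
manip.wait(.3)
manip.servo_line([*P,.12],feed=.15)
manip.reach([*(SC-.10*n+.0*nx),.24],Rt(nx,70,n))
cv2.imwrite("pics/w3.png",grab_frame("wrist")[:,:,::-1]); C=cam("wrist")
print(manip.read_clock()); np.savez("c3.npz",K=C[0],T=C[1])
cv2.imwrite("pics/s3.png",cv2.resize(grab_frame("side")[190:300,260:420],None,fx=3,fy=3)[:,:,::-1])
E
```

```text
True [0.562  0.064  0.0476] [-2.8003  5.3776  9.3871]
15.0833
```

View pics/w3.png

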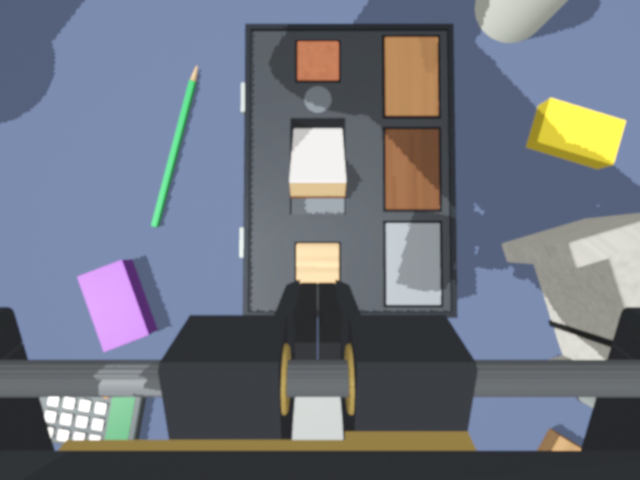

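View pics/s3.png

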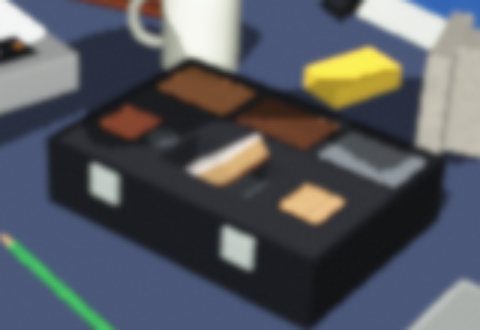

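The sample is tipped: in the wrist view its white face is at (318,155), its top edge at row 184 (cols 289–347), and the lower edge of its end face at row 197. I compare these with the predicted tipped geometry.

```bash
python3 - <<'E'
from h import *
c=np.load("c3.npz"); K,T=c["K"],c["T"]
def pr(K,Ti,p): q=Ti@np.r_[p,1]; return (K@q[:3]/q[2])[:2]
Cs=camera_info("side")
for al in (40,48):
  for sl in (0,.005,.009):
    a=np.radians(al); ex=np.r_[n*np.cos(a),-np.sin(a)]; ez=np.r_[n*np.sin(a),np.cos(a)]; P=np.r_[SC+.004*n,.042]
    o=[]
    for z in (.022,0):
      for y in (-.025,.025):
        p=P+ex*(-.046+sl)+ez*z+np.r_[nx*y,0]   # y along +nest x
        o+=[pr(K,np.linalg.inv(T),p).round(), ((pr(Cs["K"],Cs["extrinsics"],p)-[260,190])*3).round()]
    print(al,sl,*o)
im=cv2.imread("pics/w3.png"); print([ (r,im[r,318].tolist()) for r in list(range(112,136,3))+list(range(178,218,3))])
E
```

```text
40 0 [290. 181.] [221. 156.] [347. 181.] [258. 132.] [292. 200.] [234. 180.] [346. 200.] [270. 155.]
40 0.005 [291. 178.] [217. 158.] [347. 178.] [254. 134.] [292. 196.] [230. 181.] [346. 196.] [266. 156.]
40 0.009 [291. 175.] [214. 159.] [347. 175.] [251. 135.] [292. 193.] [227. 182.] [345. 193.] [263. 158.]
48 0 [290. 173.] [215. 151.] [348. 173.] [251. 127.] [291. 194.] [230. 173.] [346. 194.] [266. 148.]
48 0.005 [291. 170.] [211. 153.] [347. 170.] [248. 129.] [292. 191.] [227. 175.] [346. 191.] [263. 151.]
48 0.009 [291. 168.] [209. 155.] [347. 168.] [245. 131.] [292. 189.] [224. 177.] [346. 189.] [260. 153.]
[(112, [148, 140, 133]), (115, [109, 103, 98]), (118, [76, 71, 68]), (121, [54, 51, 49]), (124, [53, 50, 48]), (127, [121, 122, 122]), (130, [236, 238, 240]), (133, [241, 243, 244]), (178, [242, 244, 245]), (181, [240, 244, 247]), (184, [156, 200, 225]), (187, [151, 198, 224]), (190, [151, 198, 224]), (193, [150, 197, 223]), (196, [108, 145, 180]), (199, [171, 165, 160]), (202, [180, 172, 164]), (205, [180, 172, 164]), (208, [180, 172, 164]), (211, [172, 164, 156]), (214, [127, 120, 115]), (217, [121, 114, 109])]
```

```bash
python3 - <<'E'
from h import *
c=np.load("c3.npz"); K,T=c["K"],c["T"]
def pr(K,Ti,p): q=Ti@np.r_[p,1]; return (K@q[:3]/q[2])[:2]
print("flat top near edge, bottom of nest near edge", pr(K,np.linalg.inv(T),np.r_[SC-.042*n,.064]),pr(K,np.linalg.inv(T),np.r_[SC-.042*n,.062]),"hollow end",pr(K,np.linalg.inv(T),np.r_[SC+.049*n,.062]))
for al in (0,10,15,20,25,30,35):
  for sl in (0,.006):
    a=np.radians(al); ex=np.r_[n*np.cos(a),-np.sin(a)]; ez=np.r_[n*np.sin(a),np.cos(a)]; P=np.r_[SC+.004*n,.042]
    print(al,sl,[pr(K,np.linalg.inv(T),P+ex*x+ez*z)[1].round(1) for x,z in ((-.046+sl,.022),(-.046+sl,0),(.038+sl,.022))])
E
```

```text
flat top near edge, bottom of nest near edge [318.7751 212.1479] [318.7695 212.3444] hollow end [318.929  117.7476]
0 0 [np.float64(212.1), np.float64(214.2), np.float64(124.3)]
0 0.006 [np.float64(205.8), np.float64(208.2), np.float64(118.0)]
10 0 [np.float64(206.5), np.float64(212.8), np.float64(123.4)]
10 0.006 [np.float64(200.3), np.float64(206.9), np.float64(117.8)]
15 0 [np.float64(203.1), np.float64(211.5), np.float64(123.5)]
15 0.006 [np.float64(197.0), np.float64(205.7), np.float64(118.2)]
20 0 [np.float64(199.3), np.float64(209.9), np.float64(123.9)]
20 0.006 [np.float64(193.4), np.float64(204.3), np.float64(119.0)]
25 0 [np.float64(195.2), np.float64(207.9), np.float64(124.7)]
25 0.006 [np.float64(189.6), np.float64(202.5), np.float64(120.2)]
30 0 [np.float64(190.8), np.float64(205.5), np.float64(125.8)]
30 0.006 [np.float64(185.6), np.float64(200.4), np.float64(121.8)]
35 0 [np.float64(186.2), np.float64(202.8), np.float64(127.2)]
35 0.006 [np.float64(181.3), np.float64(198.1), np.float64(123.6)]
```

```bash
python3 - <<'E'
import cv2
im=cv2.imread("pics/w3.png")
for c in (300,335): print([(r,im[r,c].tolist()) for r in range(124,202,2)])
g=im.max(2)
import numpy as np
for r in range(130,200,5):
    w=np.where(g[r,270:365]>170)[0]+270; print(r,w.min(),w.max())
E
```

```text
[(124, [47, 45, 43]), (126, [53, 52, 51]), (128, [141, 142, 144]), (130, [191, 193, 195]), (132, [196, 198, 200]), (134, [196, 198, 200]), (136, [196, 198, 200]), (138, [197, 198, 200]), (140, [204, 205, 207]), (142, [227, 229, 231]), (144, [238, 240, 241]), (146, [241, 243, 244]), (148, [241, 243, 245]), (150, [241, 243, 244]), (152, [241, 243, 244]), (154, [241, 243, 245]), (156, [241, 243, 244]), (158, [241, 243, 244]), (160, [241, 243, 245]), (162, [241, 243, 245]), (164, [241, 243, 244]), (166, [241, 243, 245]), (168, [241, 243, 245]), (170, [241, 243, 244]), (172, [241, 243, 244]), (174, [241, 243, 245]), (176, [241, 243, 245]), (178, [242, 244, 245]), (180, [245, 247, 249]), (182, [218, 230, 239]), (184, [156, 199, 225]), (186, [152, 198, 224]), (188, [151, 198, 224]), (190, [151, 198, 224]), (192, [151, 198, 224]), (194, [146, 192, 219]), (196, [104, 142, 175]), (198, [107, 112, 129]), (200, [130, 124, 118])]
[(124, [53, 50, 47]), (126, [68, 66, 64]), (128, [183, 184, 184]), (130, [236, 238, 239]), (132, [241, 243, 245]), (134, [241, 243, 244]), (136, [241, 243, 245]), (138, 
[... 229 characters left out ...]
4]), (158, [241, 243, 244]), (160, [241, 243, 244]), (162, [241, 243, 244]), (164, [241, 243, 245]), (166, [241, 243, 244]), (168, [241, 243, 245]), (170, [241, 243, 245]), (172, [241, 243, 245]), (174, [241, 243, 245]), (176, [241, 243, 244]), (178, [242, 244, 246]), (180, [245, 247, 249]), (182, [218, 230, 239]), (184, [156, 200, 225]), (186, [151, 198, 224]), (188, [151, 198, 224]), (190, [151, 198, 224]), (192, [151, 198, 224]), (194, [146, 192, 219]), (196, [107, 145, 177]), (198, [144, 144, 152]), (200, [178, 171, 163])]
130 294 342
135 294 342
140 293 342
145 293 343
150 292 343
155 291 344
160 291 344
165 290 344
170 290 345
175 289 345
180 289 346
185 290 345
190 290 344
195 291 344
```

Fitting the rows (top corner 178, underside 198, far edge 127) gives a tip angle of about 41° with a few mm of slide, so the raised end is at z ≈ 0.07–0.087. I grasp it at a pitch of 50°, draw it out along its own axis, and look.

```bash
python3 - <<'E'
from h import *
R=Rt(nx,50,n); G=np.r_[SC-.014*n,.0705]; t=R[:,2]
h=np.array([.5,.866]); hx=np.array([h[1],-h[0]])
for z in (.12,.045,.03): print(manip.inverse_kinematics([*(MAT+.03*h),z],Rt(hx,145,h)))
manip.grip(.085)
manip.reach(G-.08*t,R)
manip.servo_line(G,feed=.08,until_force=15); print(manip.read_tool_pos()-G)
manip.grip(.03); print(manip.read_opening(),manip.read_gripper_force())
a=np.radians(48); manip.servo_line(G+.09*np.r_[-n*np.cos(a),np.sin(a)],feed=.08)
manip.servo_line(G+np.r_[-.08*n,.13],feed=.2)
print(manip.read_opening(),manip.read_gripper_force(),manip.read_wrist_force(),manip.read_clock())
im=np.hstack([cv2.resize(grab_frame("wrist"),(400,300)),cv2.resize(grab_frame("side")[100:340,240:560],(400,300))])
cv2.imwrite("pics/w4.png",im[:,:,::-1])
E
```

```text
[-14.4354  56.8013  54.2916 -52.1019  89.923   26.0017]
[-14.4354  62.4151  54.9518 -52.2753  86.0743  30.9605]
[-14.4354  63.658   54.83   -52.3415  85.3888  31.8501]
[ 0.0003 -0.0004  0.0003]
0.04946209742017635 29.997427761554718
0.04997295957053558 29.996991455554962 [ 0.2586 -0.2253 -0.5797] 20.4917
```

View pics/w4.png

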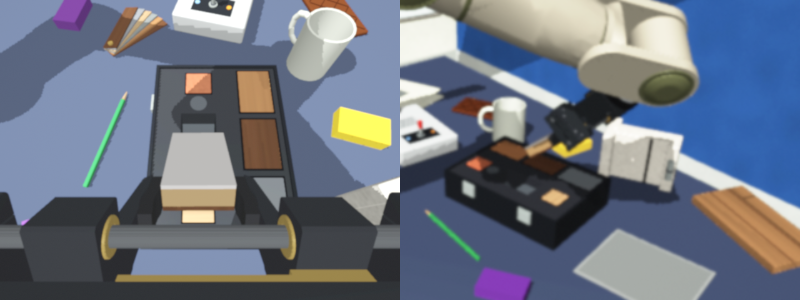

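The sample is held (opening 50 mm), white side up with its free end pointing down and ahead (198,160 in the wrist half), and nothing else has moved. I turn it over above the mat, then lower it to contact.

```bash
python3 - <<'E'
from h import *
h=np.array([.5,.866]); hx=np.array([h[1],-h[0]]); R=Rt(hx,145,h); P=MAT+.034*h
p=manip.read_tool_pos(); manip.servo_line([p[0],p[1],.26],feed=.2)
manip.reach([*P,.24],R)
manip.servo_line([*P,.09],feed=.15)
print(manip.servo_line([*P,.03],feed=.04,until_force=6),manip.read_tool_pos())
if manip.read_tool_pos()[2]>.034: print(manip.servo_line([*P,.032],feed=.04,until_force=25),manip.read_tool_pos(),manip.read_wrist_force())
print(manip.read_opening(),manip.read_clock())
im=np.hstack([grab_frame("side")[240:400,340:540],grab_frame("top")[140:300,350:550]])
cv2.imwrite("pics/w5.png",cv2.resize(im,None,fx=2,fy=2)[:,:,::-1])
E
```

```text
True [ 0.6306 -0.2404  0.0597]
False [ 0.6315 -0.2414  0.0352] [ 0.6141 -4.4783 16.0272]
0.04950541958502045 25.1917
```

View pics/w5.png

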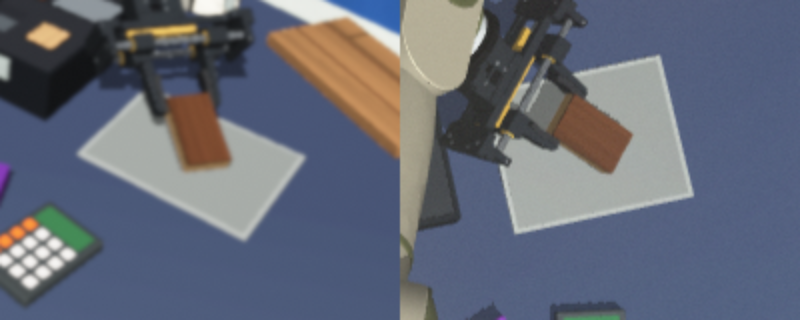

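The walnut face is up, with the sample on the mat at about (592,133) in the right half, held nearly flat. I release it, back off along the tool axis and measure.

```bash
python3 - <<'E'
from h import *
manip.grip(.085)
t=manip.read_tool_rot()[:,2]; p=manip.read_tool_pos()
manip.servo_line(p-.12*t,feed=.12)
p=manip.read_tool_pos(); manip.servo_line(p+[0,.12,.1],feed=.2)
manip.wait(.5)
im=grab_frame("top"); C=cam("top"); hsv=cv2.cvtColor(im,cv2.COLOR_RGB2HSV)
H,S,V=[hsv[...,i].astype(int) for i in range(3)]
K,T=C; c=np.linalg.inv(T)@np.r_[MAT,.025,1]; uv=(K@c[:3]/c[2])[:2]
r=rect(C,big((S>90)&(H<20),uv),.025); print(r,np.linalg.norm(r[0]-MAT),manip.read_clock())
hz=np.hstack([im[140:300,350:550],grab_frame("side")[150:310,200:400],grab_frame("side")[240:400,340:540]])
cv2.imwrite("pics/w6.png",cv2.resize(hz,(798,214))[:,:,::-1])
E
```

```text
(array([ 0.6223, -0.26  ], dtype=float32), np.float32(0.08322625), np.float32(0.05153185), np.float32(59.71684)) 0.012956311724117474 28.6
```

View pics/w6.png

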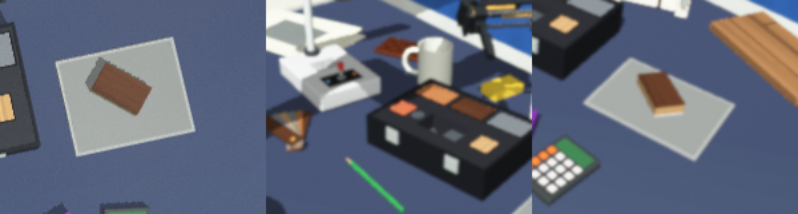

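The sample lies flat, walnut face up, about 13 mm from the mat's centre. The toggle stands upright, the other things have not moved, and the gripper is clear.

```bash
python3 -c "
from h import *
print(manip.read_wrist_force(),manip.read_tool_pos()); print(manip.sign_off())"
```

```text
[-0.6116  0.5151  0.3902] [ 0.6801 -0.0367  0.2028]
the job is handed in; nothing more can be done
None
```

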